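# Fetch the spring barrel from under the drip rack with a reacher

## Robot

A 6-joint arm with a two-finger parallel gripper is mounted at the origin on the work surface. World frame = base frame: x ahead of the robot, y to its left, z up, the work surface at z = 0. Lengths are in m, angles in degrees, forces in N, time in s.
With the tool pointing down it reaches from about 0.275 to 0.825 m from the base axis. Payload 5.2 kg.
Tool frame: the origin (TCP) lies on the mounting face of the last link; the fingertips stand 186 mm ahead of it and the grasp point (between the pads) lies 167 mm ahead of it; z points along the fingers, y is the line along which they close (so a half turn about z gives the same grasp; the last joint's range is limited). The gripper opens to 93 mm and grips with 3 to 60 N. Pads are 15 mm wide; open, the fingers measure 128 mm over their backs; the gripper's body (75 mm by 188 mm) begins 65 mm behind the grasp point.
Start: joints at [64.24, 14.817, 87.949, -0, 77.235, -11.62], TCP at [0.134, 0.533, 0.405] pointing down, gripper open.
Joint ranges: [-179.93, 179.93], [-52.35, 119.4], [10.71, 147.94], [-69.91, 249.91], [12.55, 155.21], [-178.61, 178.61]. Speed limits (degrees/s): [147.25, 147.25, 180, 180, 180, 180].

## Interface

Orientations are given as [roll, pitch, yaw] about the fixed x, y, z axes, in that order (R = Rz(yaw) Ry(pitch) Rx(roll)).
In Python, from bench import r gives the robot as it stands.
- The arm moves only by the shell command python3 -m inch 'ROWS' [OPENING] [FORCE]. ROWS is JSON, a list that holds one entry, the list of rows, each a list of 6 numbers: the shift along the tool's x, y, z in units of 0.15 m (1.0 is 0.15 m), then the turn, a rotation vector about the tool's x, y, z in units of 2 pi rad (1.0 is 2 pi rad). A call has 1 to 12 rows; each row is the pose to reach, as a shift and turn from the pose commanded when the call began, along the tool's axes at that moment, turning the shorter way round; what a row does not reach only later rows make up. A row lasts 1/8 s, in which the tool goes at most 62.5 mm and 10.7 degrees, less where a joint would pass 70% of its speed; a pose out of reach is approached as far as the arm can. A call with a number of a shift or a turn outside -1 to 1 is refused whole. A call with a gripper value outside its range is refused whole. OPENING is the opening, from 0 (shut) to 1 (fully open), set as the call begins (- or left out, the last holds). The fingers move at their own pace and stop on an object; FORCE is the grip in N (left out, the last holds). Time passes only in rows, so rows that repeat a pose let the fingers close. It gives the time, the measured TCP pose, the force, the opening and the grip force at its end, in the units of the state.
- r.observe(): the state, without advancing time (a new reading comes with each control period).
- r.snapshot(name): name is "side" or "top"; returns a dict with "frame" (384x512x3 uint8, red, green, blue), "mtx" (3x3 intrinsics, pixels), "extrinsics" (4x4, takes a point from world to camera coordinates). Camera axes: x right, y down, z forward; pixel columns grow to the right and rows downward; lengths in m; the calibration is good to about 2 mm. A picture is of the moment at which its call begins. There is no depth.
- r.close_job(): hands the job in; it is judged then, once.
The state is a dict: "t": time; "joint_positions": joint angles; "dq": joint speeds; "joint_torque": joint torques, N m; "position": TCP position; "orientation": TCP orientation; "ft_force": force on the tool from outside, world axes, zero at the start; "wrist_torque": the same for the moment, N m; "finger_gap": finger opening in m; "finger_force": force on a finger pad.
Only numpy, scipy, OpenCV 4.12 (cv2) and the standard library are available. Lean on these libraries where they do the work, as an engineer would, in place of code of your own. Each camera call takes 0.05 s, during which the arm holds its last target. There are 200 camera calls.

## Task

The copper spring barrel is stuck out of reach in the low gap under the wire drip rack: take the reacher by its trigger, slide its open jaws into the gap until you gently feel its nose stop against the barrel, and squeeze the trigger to grip the barrel firmly without crushing it. Draw it out, still gripped, to stand on the open bench with at least 30 mm between it and the rack's front, then let go so that the jaws open and the reacher is left standing flat on the bench. Do not touch the barrel with the robot itself or press it hard against the back of the rack, and leave the valve stem in the gap and everything else on the bench as they are.

Things in the scene. Friction and masses are not known exactly. Their poses are not given: they have to be found in the camera images.
- reacher_grip (a point): Reacher (0.28 kg) on the bench: point midway between its two trigger bars at its black handle sleeve, 29 mm above its underside. x runs to the jaws, y left, z up. The bars are upright plates, 8 to 52 mm above the bench, outer faces 64 mm apart, reaching 20 mm or more behind this point and on through a black finger guard (92 mm wide, 60 high, rear face 13 mm ahead); take both from above, closing along y.
- trigger_left (a joint): How far each sprung trigger bar is squeezed in, m: 0 out (jaws open) to 0.013. Each bar ends in a jaw, and both come in equally. Up to 8 N of grip the bars stay out (5 N carries the tool, jaws open); at 0.009, jaws on the barrel, they take 11 N, and grip beyond that goes to each jaw one to one (20 N of grip: 9 N at the jaws)
- handle_front (a point): Front of the guard on the black handle sleeve, 17 mm ahead of reacher_grip, 18 mm above the underside, same axes. The sleeve is set anywhere along the shaft: the rubber pad on the nose, between the jaws, lies 93 to 138 mm ahead of this point, not measured, so see or feel it. The flat jaws reach 20 mm past the pad; open 48 mm apart inside, 62 mm over all, 10 to 26 mm above the underside
- rack: The fixed wire drip rack with the low gap: origin on the bench under its middle, x pointing into the gap (from the open front to the back), y left, z up. 90 mm deep (front at x = -45 mm, inner face of its closed back at x = +41 mm), 200 mm wide (inner faces of the sides at y = +-96 mm), 51 mm high; roof of 5 mm bars, 46 mm clear height below. It has no floor: things under it stand on the bench
- barrel_center (a point): Centre of the copper spring barrel, a plain short drum standing upright, 30 mm across, 32 mm high (this point 16 mm above its underside), 0.11 to 0.23 kg, with a small dent. It stands under the rack within 7 mm of the back, left or right, free to slide; it bears up to 25 N of squeeze from each jaw and 8 N against the rack (10 N of squeeze is ample)
- stem: Brass valve stem standing in the gap beside the barrel, to be left alone: 18 mm across at its foot, slimmer above, 36 mm high; origin at its underside. At least 65 mm from the barrel, centre to centre
- stem2: Second brass valve stem standing on the bench (18 mm across, 36 mm high), to be left alone; origin at its underside
- gauge: Steel bore gauge lying on the bench, black grip 24 mm thick, 220 mm long, to be left alone; x along it
- pearl_button: Pearl-topped brass finger button, 24 mm across, to be left alone
- tin: Steel tin, 60 mm across, 50 mm high, to be left alone
- casing: Upright brass valve casing tube, 32 mm across, 60 mm high, to be left alone
- cork_block: Cork block 70 x 45 x 30 mm, to be left alone
Mind the look-alikes: they are no part of the job. What is shaped like the rack but blue is not meant.

How it is judged:
By the outcome, as a careful person would: the job done as asked, in the order asked, and still so for the second after the job is handed in, with the robot touching nothing.
It also fails if it takes over 48 s, if anything falls off the work surface, if the arm or the gripper's body presses on something with over 40 N, if the wrist force passes 120 N, or if a joint passes its speed limit or range.

## Working session

There is one attempt and no reset: what is moved stays moved. The work goes in short steps, Python scripts to look and compute and a shell command to move; the robot and the scene stay as the last step left them, time stands still between calls to the robot, and variables do not carry over. Pictures are saved under pics/ and viewed, at most 10 in all, crops included, and the job is handed in when it is done.

```bash
ls; mkdir -p pics; python3 - <<'E'
from bench import r
import cv2,pickle
d={}
for n in("side","top"):
    s=r.snapshot(n);d[n]=s
    cv2.imwrite(f"pics/{n}0.png",cv2.resize(s["frame"][:,:,::-1],(800,600),interpolation=cv2.INTER_CUBIC))
    print(n,s["mtx"].tolist(),s["extrinsics"].round(4).tolist())
pickle.dump(d,open("d0.pkl","wb"))
print(r.observe())
E
```

```text
pics
side [[443.75919761941395, 0.0, 253.59785408461786], [0.0, 443.75919761941395, 187.736200332117], [0.0, 0.0, 1.0]] [[0.9666, -0.256, -0.0119, -0.4995], [-0.1607, -0.5694, -0.8062, 0.1353], [0.1996, 0.7812, -0.5915, 1.091], [0.0, 0.0, 0.0, 1.0]]
top [[405.97597224887886, 0.0, 257.78492388672396], [0.0, 405.97597224887886, 193.38700179675618], [0.0, 0.0, 1.0]] [[0.0086, -0.9999, 0.0127, -0.0023], [-0.9958, -0.0098, -0.0916, 0.5308], [0.0917, -0.0119, -0.9957, 1.064], [0.0, 0.0, 0.0, 1.0]]
{'t': 0.1, 'joint_positions': array([ 6.42403575e+01,  1.48569508e+01,  8.80021254e+01, -1.92455433e-04,
        7.72358716e+01, -1.16191485e+01]), 'dq': array([ 0.08927317, -0.13476084, -0.14530997,  0.1158429 , -0.00352249,
       -0.04197776]), 'joint_torque': array([ 2.37080843e-03, -4.38204610e+01, -2.84644228e+01,  7.20463693e-02,
        3.62305774e-02, -7.39693132e-05]), 'position': array([0.13426123, 0.53318024, 0.40400184]), 'orientation': array([-1.79906960e+02, -1.89392033e-02,  1.65859533e+02]), 'ft_force': array([ 0.03409961, -0.63331288,  0.45783891]), 'wrist_torque': array([-0.00301019,  0.00759221, -0.00225891]), 'finger_force': 0.0, 'finger_gap': 0.09302074148334195}
```

View pics/top0.png

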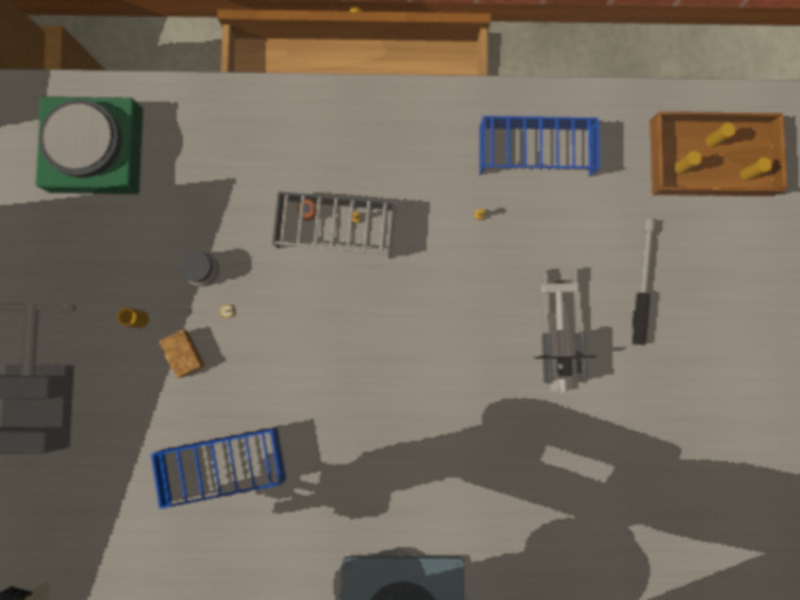

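View pics/side0.png

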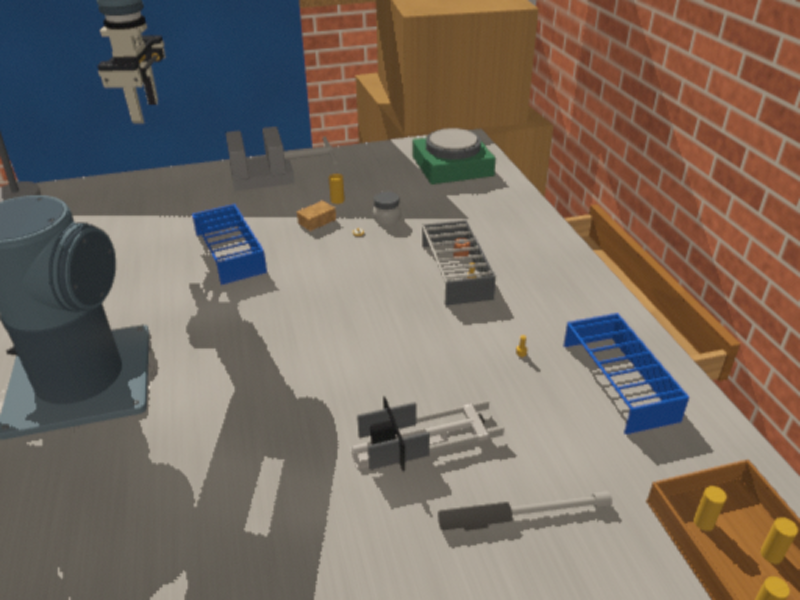

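Top view (800×600 px): the candidates shaped like the rack are the grey one at (335,223), blue at (540,145) and blue at (218,468). Grey is the one meant, because it isn't blue and it holds the copper ring at (308,209) and the brass stem at (355,215). The reacher is at (562,335), jaws pointing up (+x). I'll confirm with an enlarged crop.

```bash
cat > h.py <<'E'
import numpy as np,cv2
def ray(s,u,v,z):
    E=s["extrinsics"];R=E[:3,:3];t=E[:3,3];c=-R.T@t
    d=R.T@np.linalg.inv(s["mtx"])@np.array([u,v,1.]);return c+d*(z-c[2])/d[2]
def proj(s,p):
    q=s["mtx"]@(s["extrinsics"]@np.append(p,1))[:3];return q[:2]/q[2]
def two(a,pa,b,pb):
    A=[];B=[]
    for s,(u,v) in((a,pa),(b,pb)):
        P=s["mtx"]@s["extrinsics"][:3]
        for k,w in((0,u),(1,v)):
            A.append(P[k,:3]-w*P[2,:3]);B.append(w*P[2,3]-P[k,3])
    return np.linalg.lstsq(np.array(A),np.array(B),rcond=None)[0]
E
python3 - <<'E'
import pickle,cv2,numpy as np
from h import *
d=pickle.load(open("d0.pkl","rb"));t=d["top"]["frame"];s=d["side"]["frame"]
def crop(f,x,y,w,h):return cv2.resize(f[y:y+h,x:x+w,::-1],(400,300),interpolation=cv2.INTER_CUBIC)
a=crop(t,168,112,96,72)   # scale 400/96=4.1667
b=crop(s,262,130,64,48)   # 6.25
c=crop(t,330,165,112,84)  # 3.571
e=crop(s,220,245,112,84)  # 3.571
cv2.imwrite("pics/c1.png",np.vstack([np.hstack([a,b]),np.hstack([c,e])]))
for n in d:
    f=d[n]["frame"];hsv=cv2.cvtColor(f,cv2.COLOR_RGB2HSV)
    for nm,lo,hi in(("cop",(3,110,90),(13,255,255)),("brass",(14,130,90),(28,255,255))):
        m=cv2.inRange(hsv,lo,hi)
        k,l,st,ce=cv2.connectedComponentsWithStats(m)
        x0,x1,y0,y1=(168,264,112,175) if n=="top" else (262,326,130,200)
        for i in range(1,k):
            if x0<ce[i][0]<x1 and y0<ce[i][1]<y1 and st[i][4]>3:print(n,nm,st[i].tolist(),ce[i].round(1),"z32",ray(d[n],*ce[i],.032).round(4))
E
```

```text
side cop [291, 155, 10, 4, 27] [295.4 156.6] z32 [0.6905 0.1624 0.032 ]
side cop [291, 161, 9, 3, 24] [295.1 162. ] z32 [0.6797 0.1339 0.032 ]
side brass [301, 172, 3, 3, 7] [301.7 172.9] z32 [0.6791 0.0752 0.032 ]
top cop [194, 127, 8, 13, 53] [197.8 133.7] z32 [0.6899 0.1656 0.032 ]
top brass [226, 135, 5, 7, 26] [227.6 138.5] z32 [0.6777 0.0852 0.032 ]
```

View pics/c1.png

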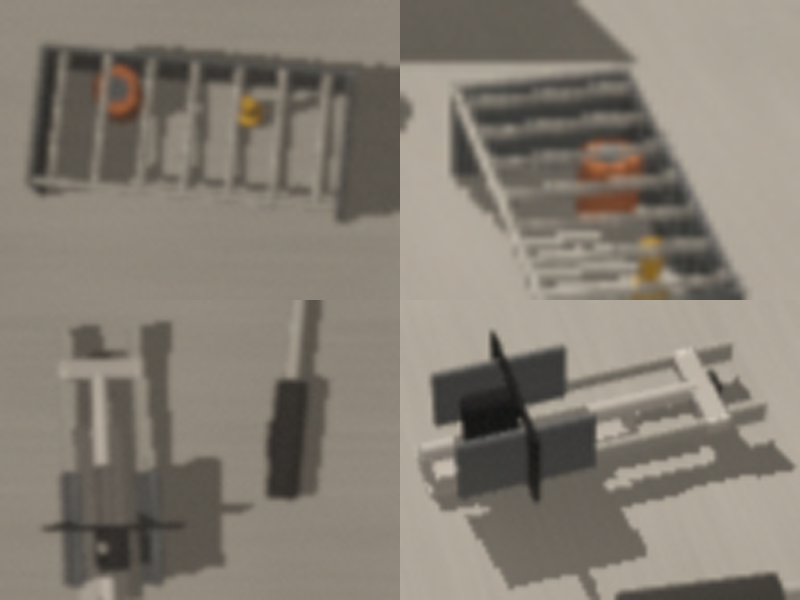

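The crop confirms the choice: a grey rack, copper drum at crop (118,92), brass stem at (250,110). The reacher has its guard at (43–185, 525), its nose crossbar at (100,368) and a dark pad just ahead of it.

```bash
python3 - <<'E'
import pickle
from h import *
d=pickle.load(open("d0.pkl","rb"));T=d["top"];S=d["side"]
A=lambda u,v,z:ray(T,168+u/4.1667,112+v/4.1667,z)[:2].round(4)
B=lambda u,v,z:ray(S,262+(u-400)/6.25,130+v/6.25,z)[:2].round(4)
C=lambda u,v,z:ray(T,330+u/3.571,165+(v-300)/3.571,z)[:2].round(4)
E=lambda u,v,z:ray(S,220+(u-400)/3.571,245+(v-300)/3.571,z)[:2].round(4)
print("rack BL BR FL FR",A(43,46,.051),A(350,74,.051),A(30,185,.051),A(338,208,.051))
print("side rack FL BL",B(455,88,.051),B(632,65,.051))
print("barrel",A(118,92,.032),B(610,157,.032)); print("stem",A(250,110,.034),B(651,242,.036))
print("guard L,R",C(43,526,.06),C(185,524,.06),"side top L R",E(492,332,.06),E(537,495,.016))
print("bars rear L,R (z52)",C(68,584,.052),C(156,584,.052),"front",C(68,472,.052),C(156,472,.052))
print("shaft front/rear",C(100,375,.02),C(95,590,.02),"crossbar L,R",C(60,370,.028),C(145,366,.028),"jaw tips L,R",C(80,326,.026),C(155,323,.026))
print("pad top/side",C(103,353,.02),E(714,380,.02),"jawtip side",E(730,348,.026),E(765,405,.026))
E
python3 - <<'E'
import pickle,cv2
d=pickle.load(open("d0.pkl","rb"))
f=d["top"]["frame"][170:254,340:396,::-1];g=d["side"]["frame"][240:306,220:330,::-1]
import numpy as np
cv2.imwrite("pics/c2.png",np.hstack([cv2.resize(f,(320,480)),cv2.resize(g,(480,288)) if 0 else cv2.copyMakeBorder(cv2.resize(g,(480,288)),0,192,0,0,0)]))
E
```

```text
rack BL BR FL FR [0.7135 0.2152] [0.6977 0.0197] [0.6239 0.221 ] [0.6113 0.0265]
side rack FL BL [0.6308 0.2224] [0.7216 0.2196]
barrel [0.6888 0.1696] [0.6937 0.1699]
stem [0.6775 0.0841] [0.6853 0.0893]
guard L,R [ 0.4392 -0.2151] [ 0.4416 -0.3181] side top L R [ 0.4402 -0.2252] [ 0.4429 -0.3181]
bars rear L,R (z52) [ 0.3975 -0.2346] [ 0.3981 -0.2986] front [ 0.4788 -0.2355] [ 0.4794 -0.3001]
shaft front/rear [ 0.5539 -0.2683] [ 0.3922 -0.2623] crossbar L,R [ 0.5565 -0.2361] [ 0.5602 -0.3003] jaw tips L,R [ 0.5903 -0.2521] [ 0.5932 -0.3091]
pad top/side [ 0.5707 -0.2709] [ 0.5723 -0.2636] jawtip side [ 0.5893 -0.2457] [ 0.5925 -0.2965]
```

View pics/c2.png

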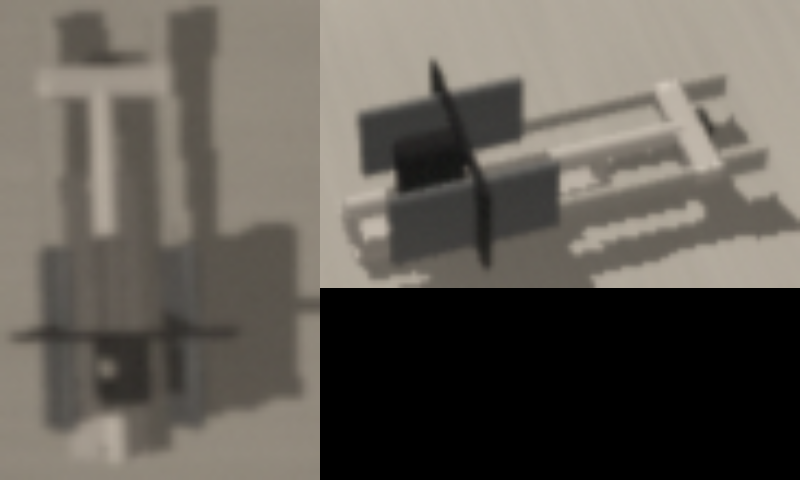

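The top view puts the reacher's guard at x≈0.441 with the bar centre at y≈-0.267 and yaw≈0. The pad is at x≈0.571, i.e. about 129 mm ahead of handle_front. The rack's yaw is about -4° and its front-left edge is at x≈0.62. The barrel is at about (0.691, 0.170). Moving to the reacher now.

```bash
python3 -m inch '[[[-0.4,-0.2,0,0,0,-0.0196],[-0.92,-0.39,0,0,0,-0.039],[-0.92,-0.39,0,0,0,-0.039],[-0.92,-0.39,0,0,0,-0.039],[-0.92,-0.39,0,0,0,-0.039]]]' 1 5
```

```text
t: 0.72
position: [0.2534, 0.4431, 0.4045]
orientation: [-180.0, -0.0, 179.9]
ft_force: [0.1, -0.2, 0.2]
finger_gap: 0.0932
finger_force: 0.0
```

```bash
python3 -m inch '[[[-0.5,-0.4,0,0,0,0],[-1,-0.7,0,0,0,0],[-1,-1,0,0,0,0],[-1,-1,0,0,0,0]]]'
python3 -m inch '[[[0,-0.4,0,0,0,0],[0,-0.8,0,0,0,0],[0,-1,0,0,0,0],[0,-1,0,0,0,0]]]'
python3 -m inch '[[[0,-0.4,0,0,0,0],[0,-0.8,0,0,0,0],[0,-1,0,0,0,0],[0,-1,0,0,0,0]]]'
python3 -m inch '[[[0,-0.4,0.2,0,0,0],[0,-0.8,0.4,0,0,0],[0,-1,0.5,0,0,0],[0,-1,0.5,0,0,0]]]'
python3 -m inch '[[[-0.1,-0.4,0,0,0,0],[-0.15,-0.73,0,0,0,0],[-0.15,-0.73,0,0,0,0],[-0.15,-0.73,0,0,0,0]]]'
```

```text
t: 1.23
position: [0.4043, 0.2916, 0.4045]
orientation: [-180.0, -0.0, 179.9]
ft_force: [0.1, 0.3, -0.2]
finger_gap: 0.093
finger_force: 0.0
t: 1.72
position: [0.4031, 0.1423, 0.4049]
orientation: [180.0, 0.0, 179.8]
ft_force: [-0.4, 0.2, 0.6]
finger_gap: 0.0927
finger_force: 0.0
t: 2.22
position: [0.4036, -0.0073, 0.4047]
orientation: [180.0, 0.0, 179.8]
ft_force: [-0.1, 0.8, -0.9]
finger_gap: 0.0932
finger_force: 0.0
t: 2.72
position: [0.4035, -0.1572, 0.3283]
orientation: [179.9, -0.1, 179.8]
ft_force: [-0.5, 0.5, 0.6]
finger_gap: 0.0931
finger_force: 0.0
t: 3.22
position: [0.4258, -0.2646, 0.3297]
orientation: [179.9, -0.0, 180.0]
ft_force: [-0.8, 0.2, -0.9]
finger_gap: 0.0927
finger_force: 0.0
```

```bash
python3 -m inch '[[[0.03,-0.015,0.25,0,0,0],[0.03,-0.015,0.5,0,0,0],[0.03,-0.015,0.5,0,0,0]]]'
python3 - <<'E'
from bench import r
import cv2,numpy as np
s=r.snapshot("side")["frame"][220:316,200:328,::-1];t=r.snapshot("top")["frame"][160:256,310:438,::-1]
cv2.imwrite("pics/c3.png",np.hstack([cv2.resize(s,(400,300)),cv2.resize(t,(400,300))]))
E
```

```text
t: 3.6
position: [0.42, -0.266, 0.253]
orientation: [179.7, -0.2, -180.0]
ft_force: [0.2, 0.3, 0.8]
finger_gap: 0.0933
finger_force: 0.0
```

View pics/c3.png

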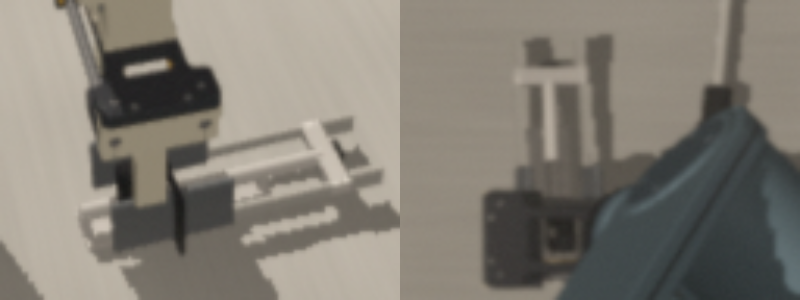

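The picture shows the near finger at (152,175), just behind the guard at (180,215) and outside the near bar. Descending and closing.

```bash
python3 -m inch '[[[0,0,0.12,0,0,0],[0,0,0.24,0,0,0],[0,0,0.34,0,0,0],[0,0,0.38,0,0,0],[0,0,0.38,0,0,0]]]'
python3 -m inch '[[[0,0,0,0,0,0],[0,0,0,0,0,0],[0,0,0,0,0,0],[0,0,0,0,0,0],[0,0,0,0,0,0],[0,0,0,0,0,0]]]' 0.5 6
```

```text
t: 4.32
position: [0.4208, -0.2691, 0.198]
orientation: [-180.0, 0.0, 179.9]
ft_force: [-0.1, 0.5, 0.7]
finger_gap: 0.0928
finger_force: 0.0
t: 5.08
position: [0.4207, -0.2693, 0.198]
orientation: [-180.0, 0.0, 179.9]
ft_force: [-0.5, -1.0, 4.1]
finger_gap: 0.0641
finger_force: 6.0
```

```bash
python3 -m inch '[[[0,0,-0.03,0,0,0],[0,0,-0.07,0,0,0],[0,0,-0.07,0,0,0]]]'
python3 -m inch '[[[0,0.2,0,0,0,0],[0,0.45,0,0,0,0],[0,0.7,0,0,0,0],[0,0.9,0,0,0,0],[0,1,0,0,0,0],[0,1,0,0,0,0]]]'
python3 - <<'E'
from bench import r
import cv2,numpy as np
s=r.snapshot("side")["frame"][180:312,150:326,::-1]
cv2.imwrite("pics/c4.png",cv2.resize(s,(528,396)))
E
```

```text
t: 5.45
position: [0.4207, -0.2691, 0.2086]
orientation: [-180.0, 0.0, 179.9]
ft_force: [-1.4, 0.3, -1.1]
finger_gap: 0.0634
finger_force: 6.0
t: 6.2
position: [0.4209, -0.1185, 0.2083]
orientation: [180.0, -0.0, -180.0]
ft_force: [-0.2, 1.1, -1.3]
finger_gap: 0.0636
finger_force: 6.0
```

View pics/c4.png

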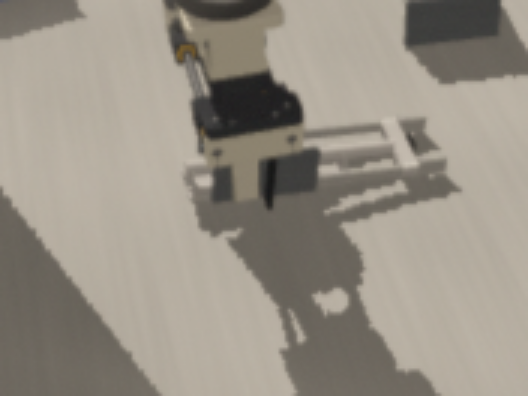

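The tool is carried level, with nose and jaws at crop (410,145). Continuing.

```bash
python3 -m inch '[[[0,0.2,0,0,0,0],[0,0.45,0,0,0,0],[0,0.7,0,0,0,0],[0,0.9,0,0,0,0],[0,1,0,0,0,0],[0,1,0,0,0,0]]]'
python3 -m inch '[[[0,0.2,0,0,0,0.002],[0,0.45,0,0,0,0.004],[0,0.7,0,0,0,0.006],[0,0.9,0,0,0,0.009],[-0.02,1,0,0,0,0.011],[-0.02,1,0,0,0,0.011],[-0.02,1,0,0,0,0.011]]]'
python3 - <<'E'
from bench import r
import cv2,numpy as np,pickle
S=r.snapshot("side");T=r.snapshot("top");pickle.dump({"side":S,"top":T},open("d1.pkl","wb"))
s=S["frame"][125:221,220:348,::-1];t=T["frame"][110:206,150:278,::-1]
cv2.imwrite("pics/c5.png",np.hstack([cv2.resize(s,(400,300),interpolation=2),cv2.resize(t,(400,300),interpolation=2)]))
E
```

```text
t: 7.0
position: [0.4215, 0.0309, 0.2083]
orientation: [180.0, 0.0, 180.0]
ft_force: [0.9, 1.5, -0.2]
finger_gap: 0.0639
finger_force: 6.0
t: 7.88
position: [0.4248, 0.1799, 0.2082]
orientation: [-180.0, 0.0, 175.9]
ft_force: [-0.2, 0.0, -1.6]
finger_gap: 0.0638
finger_force: 6.0
```

View pics/c5.png

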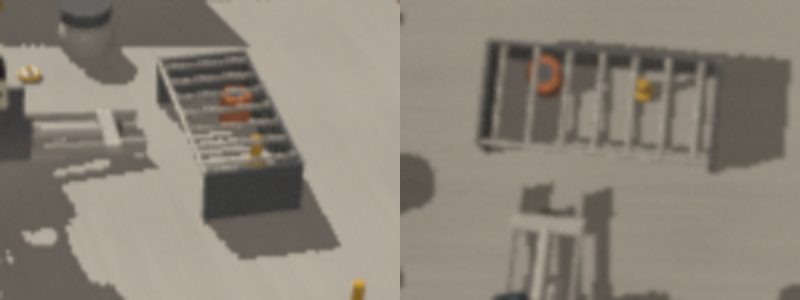

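```bash
python3 - <<'E'
import pickle
from h import *
d=pickle.load(open("d1.pkl","rb"));T=d["top"];S=d["side"]
A=lambda u,v,z:ray(T,150+(u-400)/3.125,110+v/3.125,z)[:2].round(4)
print("cross L R",A(512,222,.039),A(585,227,.039),"barrel",A(545.5,75,.032),"pad",A(550,212,.032))
print("rack FL FR BL BR",A(480,141,.051),A(716,160,.051),A(489,42,.051),A(720,62,.051),)
f=T["frame"];hsv=cv2.cvtColor(f,cv2.COLOR_RGB2HSV)
m=cv2.inRange(hsv,(0,100,80),(14,255,255));m[:, :185]=0;m[:,210:]=0;m[:120]=0;m[150:]=0
p=cv2.findNonZero(m);c,rad=cv2.minEnclosingCircle(p);print(c,rad,ray(T,*c,.032).round(4), "bbox",cv2.boundingRect(p))
E
```

```text
cross L R [0.5604 0.1934] [0.5567 0.1316] barrel [0.6891 0.169 ] pad [0.5701 0.1625]
rack FL FR BL BR [0.6273 0.22  ] [0.6133 0.0212] [0.7124 0.2147] [0.6975 0.0187]
(196.5, 133.57691955566406) 6.596004962921143 [0.6902 0.1692 0.032 ] bbox (191, 127, 11, 14)
```

```bash
python3 - <<'E'
import pickle
from h import *
d=pickle.load(open("d1.pkl","rb"));T=d["top"]
g=cv2.cvtColor(T["frame"],cv2.COLOR_RGB2GRAY)
for y in range(172,208,2):
    print(y,g[y,180:218].tolist())
E
```

```text
172 [143, 142, 142, 141, 143, 142, 142, 143, 132, 107, 89, 87, 88, 89, 88, 88, 89, 99, 122, 138, 143, 143, 142, 143, 143, 143, 142, 139, 126, 111, 103, 101, 95, 90, 87, 88, 89, 100]
174 [143, 144, 143, 144, 143, 144, 143, 139, 125, 99, 89, 89, 89, 88, 88, 90, 90, 101, 128, 141, 142, 142, 142, 141, 141, 142, 142, 138, 118, 96, 88, 89, 87, 87, 87, 88, 90, 100]
176 [144, 143, 143, 143, 143, 143, 143, 137, 115, 91, 87, 88, 88, 88, 86, 83, 82, 92, 115, 128, 132, 131, 128, 115, 105, 110, 129, 133, 112, 91, 86, 88, 87, 88, 88, 87, 88, 99]
178 [145, 144, 144, 144, 145, 146, 149, 147, 136, 127, 123, 121, 120, 116, 108, 102, 93, 90, 89, 87, 90, 94, 96, 96, 93, 100, 122, 128, 110, 91, 88, 87, 85, 88, 87, 87, 88, 95]
180 [144, 142, 143, 145, 147, 151, 159, 157, 155, 154, 154, 154, 154, 154, 155, 153, 152, 151, 150, 149, 149, 149, 149, 148, 148, 147, 146, 146, 133, 108, 91, 89, 88, 87, 88, 88, 99, 122]
182 [144, 145, 145, 144, 146, 149, 146, 146, 148, 149, 150, 152, 153, 154, 155, 157, 156, 150, 152, 155, 154, 156, 157, 157, 157, 156, 154, 148, 127, 100, 91, 89, 89, 89, 89, 89, 102, 128]
184 [146
[... 1507 characters left out ...]
 144, 140, 129, 128, 137, 143, 139, 121, 105, 106, 133, 159, 158, 134, 106, 98, 108, 106, 100, 96, 91, 91, 106, 122, 108, 102, 125, 138, 136, 117, 96, 87, 86, 86, 97, 119]
202 [143, 141, 141, 136, 120, 123, 129, 133, 124, 108, 98, 111, 144, 162, 153, 127, 112, 133, 142, 125, 103, 97, 89, 94, 114, 120, 103, 101, 125, 136, 134, 113, 92, 86, 86, 86, 89, 99]
204 [117, 102, 90, 82, 75, 74, 75, 71, 62, 61, 75, 114, 156, 165, 148, 120, 114, 133, 127, 109, 98, 94, 90, 97, 116, 118, 102, 92, 97, 109, 121, 110, 94, 87, 86, 87, 86, 96]
206 [77, 69, 62, 58, 68, 74, 72, 64, 53, 49, 53, 78, 106, 116, 108, 100, 108, 126, 115, 103, 97, 92, 92, 103, 120, 110, 93, 87, 88, 99, 117, 109, 93, 87, 85, 86, 87, 87]
```

```bash
python3 - <<'E'
import pickle
from h import *
d=pickle.load(open("d1.pkl","rb"));T=d["top"];d0=pickle.load(open("d0.pkl","rb"))["top"]
def cen(T,rows,c0,c1,thr):
    g=cv2.cvtColor(T["frame"],cv2.COLOR_RGB2GRAY).astype(float);P=[]
    for y in rows:
        w=np.clip(g[y,c0:c1]-thr,0,None); P.append(ray(T,(w*np.arange(c0,c1)).sum()/w.sum(),y,.03)[:2])
    P=np.array(P);a=np.polyfit(P[:,0],P[:,1],1);print(P[[0,-1]].round(4),np.degrees(np.arctan(a[0])),np.std(P[:,1]-np.polyval(a,P[:,0])))
cen(T,range(185,204),191,198,125)
g=cv2.cvtColor(d0["frame"],cv2.COLOR_RGB2GRAY)
print(g[195,350:372].tolist(),g[205,350:372].tolist())
cen(d0,range(188,208),354,363,125)
# rack bars: bright-line directions and left wall
g=cv2.cvtColor(T["frame"],cv2.COLOR_RGB2GRAY)
for y in (130,140,150,155): print(y,g[y,172:260].tolist())
E
```

```text
[[0.5511 0.1692]
 [0.5029 0.1733]] -5.271983778868454 0.0002740151083952181
[130, 109, 90, 85, 87, 109, 150, 168, 161, 137, 112, 95, 87, 86, 86, 86, 92, 111, 128, 136, 131, 111] [120, 106, 99, 98, 96, 111, 144, 167, 166, 147, 116, 97, 96, 93, 88, 87, 88, 99, 121, 134, 138, 133]
[[ 0.5474 -0.2629]
 [ 0.4964 -0.2639]] 1.030666926677205 9.819421680882738e-05
130 [144, 145, 144, 142, 132, 105, 74, 52, 52, 86, 124, 116, 97, 89, 88, 90, 89, 86, 85, 88, 110, 120, 108, 98, 100, 105, 107, 104, 90, 79, 91, 122, 114, 87, 69, 67, 65, 65, 64, 63, 63, 94, 123, 107, 79, 63, 63, 61, 62, 63, 63, 82, 115, 119, 93, 68, 58, 60, 58, 61, 59, 62, 94, 132, 119, 84, 63, 62, 61, 62, 63, 64, 74, 100, 117, 101, 77, 72, 75, 86, 89, 90, 90, 89, 90, 92, 92, 91]
140 [145, 146, 142, 126, 101, 71, 55, 55, 86, 122, 113, 95, 90, 89, 91, 91, 91, 92, 101, 118, 121, 100, 79, 72, 70, 67, 66, 69, 78, 101, 128, 126, 121, 110, 96, 102, 123, 138, 141, 144, 144, 143, 122, 99, 91, 101, 127, 141, 142, 143, 145, 146, 140, 135, 138, 129, 118, 105, 92, 88, 90, 110, 136, 124, 99, 101, 122, 137, 141, 142, 141, 143, 144, 140, 118, 107,
[... 197 characters left out ...]
 128, 111, 105, 130, 141, 144, 143, 141, 143, 129, 125, 112, 105, 127, 138, 141, 140, 142, 145, 138, 122, 104, 102, 126, 138, 140, 141, 140, 145, 153, 133, 102, 100, 125, 138, 141, 142, 141, 141, 143, 142, 119, 105, 123, 134, 118, 93, 84, 87, 91, 90, 91, 91, 91, 91, 90]
155 [143, 135, 116, 108, 117, 122, 124, 130, 130, 131, 133, 133, 127, 120, 118, 116, 114, 120, 138, 128, 112, 109, 109, 106, 105, 102, 106, 122, 135, 135, 121, 107, 105, 113, 122, 118, 109, 108, 116, 133, 124, 103, 93, 101, 106, 106, 105, 104, 104, 115, 137, 122, 98, 91, 99, 118, 128, 129, 129, 133, 139, 138, 116, 94, 100, 127, 137, 137, 139, 140, 145, 148, 133, 106, 102, 125, 128, 106, 86, 85, 90, 90, 90, 89, 91, 91, 91, 91]
```

```bash
python3 -m inch '[[[0,0.04,0.02,0,0,-0.0015],[0,0.073,0.04,0,0,-0.003],[0,0.073,0.06,0,0,-0.003],[0,0.073,0.06,0,0,-0.003]]]'
python3 - <<'E'
from bench import r
import pickle
from h import *
S=r.snapshot("side");T=r.snapshot("top");pickle.dump({"side":S,"top":T},open("d2.pkl","wb"))
g=cv2.cvtColor(T["frame"],cv2.COLOR_RGB2GRAY).astype(float);P=[]
for y in range(185,203):
    w=np.clip(g[y,188:197]-125,0,None); P.append(ray(T,(w*np.arange(188,197)).sum()/w.sum(),y,.03)[:2])
P=np.array(P);a=np.polyfit(P[:,0],P[:,1],1);print(np.degrees(np.arctan(a[0])),np.polyval(a,[.5,.55,.69]))
for y in (178,179,180,181,182): print(y,g[y,178:212].astype(int).tolist())
s=S["frame"][125:221,220:348,::-1];t=T["frame"][120:216,150:278,::-1]
cv2.imwrite("pics/c6.png",np.hstack([cv2.resize(s,(400,300),interpolation=2),cv2.resize(t,(400,300),interpolation=2)]))
E
```

```text
t: 8.48
position: [0.4249, 0.192, 0.1989]
orientation: [-180.0, -0.0, 177.0]
ft_force: [-0.0, 0.4, -1.3]
finger_gap: 0.0639
finger_force: 6.0
-8.574646612813831 [0.18590345 0.1783643  0.15725465]
178 [144, 147, 156, 162, 158, 154, 155, 157, 155, 151, 145, 137, 136, 134, 126, 121, 114, 116, 122, 121, 120, 120, 126, 141, 141, 117, 96, 90, 89, 90, 88, 88, 88, 88]
179 [144, 149, 162, 169, 165, 160, 159, 159, 160, 160, 158, 156, 156, 155, 155, 153, 152, 153, 153, 154, 154, 152, 152, 159, 160, 138, 108, 92, 89, 89, 88, 89, 88, 88]
180 [144, 149, 162, 167, 163, 161, 160, 160, 160, 159, 160, 160, 161, 161, 161, 161, 161, 162, 161, 161, 162, 161, 162, 165, 169, 148, 114, 93, 88, 87, 90, 88, 88, 88]
181 [144, 148, 158, 160, 157, 158, 159, 159, 158, 160, 159, 161, 164, 162, 159, 160, 162, 163, 162, 162, 163, 162, 163, 169, 168, 143, 108, 91, 91, 89, 90, 89, 89, 88]
182 [145, 147, 150, 151, 147, 150, 151, 151, 150, 151, 150, 156, 166, 164, 153, 154, 158, 160, 161, 162, 162, 162, 162, 167, 165, 139, 106, 94, 92, 90, 89, 90, 90, 88]
```

View pics/c6.png

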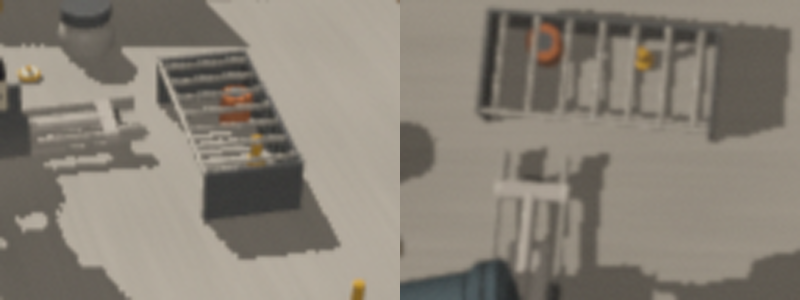

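Top crop: the crossbar spans (495–569,190), centred at (532,190), and the jaws point at the barrel at (546,44). At yaw ≈-4° the axis crosses the barrel's x at y≈0.168, against the barrel's 0.169. Advancing 75 mm.

```bash
python3 -m inch '[[[-0.06,0,0,0,0,0],[-0.13,0,0,0,0,0],[-0.2,0,0,0,0,0],[-0.27,0,0,0,0,0],[-0.34,0,0,0,0,0],[-0.41,0,0,0,0,0],[-0.47,0,0,0,0,0],[-0.5,0,0,0,0,0],[-0.5,0,0,0,0,0]]]'
python3 - <<'E'
from bench import r
import pickle
from h import *
S=r.snapshot("side");T=r.snapshot("top");pickle.dump({"side":S,"top":T},open("d3.pkl","wb"))
s=S["frame"][130:190,250:330,::-1];t=T["frame"][115:175,170:250,::-1]
cv2.imwrite("pics/c7.png",np.hstack([cv2.resize(s,(400,300),interpolation=2),cv2.resize(t,(400,300),interpolation=2)]))
E
```

```text
t: 9.7
position: [0.5004, 0.1878, 0.1992]
orientation: [180.0, 0.0, 177.0]
ft_force: [-0.3, 0.3, -2.2]
finger_gap: 0.0639
finger_force: 6.0
```

View pics/c7.png

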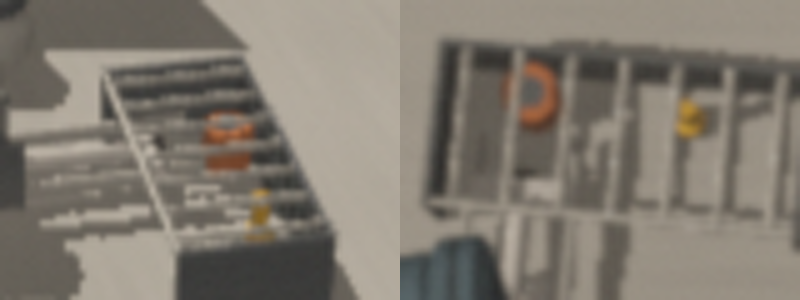

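The crossbar is now under the rack, at crop (540,190), and the barrel is at (533,95). I'll check the lateral alignment from pixel profiles.

```bash
python3 - <<'E'
import pickle
from h import *
d=pickle.load(open("d3.pkl","rb"));T=d["top"];g=cv2.cvtColor(T["frame"],cv2.COLOR_RGB2GRAY)
print("cols 180-213")
for y in list(range(136,174,2)): print(y,g[y,180:214].tolist())
f=T["frame"];hsv=cv2.cvtColor(f,cv2.COLOR_RGB2HSV)
m=cv2.inRange(hsv,(0,100,80),(14,255,255));m[:, :185]=0;m[:,215:]=0;m[:120]=0;m[150:]=0
print(cv2.boundingRect(cv2.findNonZero(m)))
d2=pickle.load(open("d2.pkl","rb"))["top"]
print(ray(d2,191.3,180,.03),ray(T,191.5,154,.03))
# expected pixel positions of reacher points from TCP, yaw -3..-5
for yaw in(-3,-5):
    a=np.radians(yaw);x=np.array([np.cos(a),np.sin(a)]);y=np.array([-x[1],x[0]])
    for n,(p,q,z) in dict(cross=(.134,0,.03),jr=(.165,-.0275,.027),jl=(.165,.0275,.027),jrr=(.145,-.0275,.027)).items():
        print(yaw,n,proj(T,np.append(np.array([.5004,.1878])+p*x+q*y,z)).round(1))
E
```

```text
cols 180-213
136 [78, 115, 116, 98, 92, 92, 93, 92, 93, 92, 90, 104, 132, 124, 106, 105, 104, 106, 109, 106, 92, 82, 105, 123, 110, 94, 92, 90, 91, 92, 92, 93, 110, 135]
138 [88, 131, 124, 99, 94, 94, 93, 94, 94, 93, 97, 115, 128, 118, 104, 106, 107, 104, 92, 74, 68, 87, 122, 124, 105, 94, 93, 93, 95, 99, 108, 111, 122, 143]
140 [87, 125, 116, 98, 94, 93, 93, 94, 95, 95, 102, 122, 125, 102, 81, 72, 71, 67, 68, 73, 82, 103, 131, 129, 126, 113, 99, 104, 128, 141, 146, 148, 149, 147]
142 [93, 117, 110, 95, 93, 91, 84, 89, 94, 96, 108, 129, 124, 100, 93, 92, 91, 91, 91, 93, 94, 112, 136, 126, 111, 100, 96, 106, 132, 145, 141, 138, 142, 138]
144 [117, 122, 105, 94, 93, 89, 82, 88, 93, 94, 112, 140, 126, 103, 96, 93, 94, 94, 94, 94, 96, 114, 131, 117, 97, 87, 92, 112, 131, 123, 105, 107, 131, 129]
146 [121, 118, 97, 92, 91, 86, 82, 87, 92, 93, 112, 135, 120, 98, 91, 92, 92, 93, 92, 92, 100, 118, 127, 119, 121, 110, 107, 130, 138, 119, 99, 108, 135, 126]
148 [132, 123, 100, 94, 92, 84, 85, 91, 94, 97, 116, 129, 111, 85, 80, 81, 86, 89, 92, 94, 107, 129, 124, 114, 125, 111, 97, 108, 121, 111
[... 1561 characters left out ...]
3, 53, 82, 135, 164, 160, 134, 114, 133, 143, 142, 133, 113, 98, 100, 123, 126, 119, 132, 146, 147, 142, 119, 97, 93, 91, 92]
170 [70, 82, 89, 89, 75, 61, 58, 56, 49, 62, 113, 153, 152, 125, 102, 106, 109, 105, 100, 95, 93, 104, 128, 123, 115, 133, 145, 146, 140, 118, 96, 90, 90, 95]
172 [71, 82, 89, 89, 74, 61, 57, 55, 50, 48, 77, 121, 133, 116, 100, 112, 110, 105, 102, 99, 96, 109, 128, 121, 119, 135, 145, 145, 140, 117, 94, 91, 91, 103]
(191, 127, 11, 14)
[0.56440305 0.18047106 0.03      ] [0.63472165 0.18159604 0.03      ]
-3 cross [191.8 154.2]
-3 jr [203.  143.7]
-3 jl [182.7 142.4]
-3 jrr [202.5 151. ]
-5 cross [193.5 154.3]
-5 jr [205.1 144.2]
-5 jl [184.8 142.3]
-5 jrr [204.3 151.5]
```

Jaw traces at columns 186 and 205 near row 144 put the jaw midpoint at ≈195.5, and the barrel's centre is at column 196.5. They line up within a few mm, so I'll advance and feel for contact.

```bash
python3 -m inch '[[[-0.03,0,0,0,0,0],[-0.06,0,0,0,0,0],[-0.09,0,0,0,0,0],[-0.1,0,0,0,0,0],[-0.1,0,0,0,0,0]]]'
python3 -m inch '[[[-0.007,0,0,0,0,0],[-0.014,0,0,0,0,0],[-0.02,0,0,0,0,0],[-0.02,0,0,0,0,0]]]'
for i in 1; do python3 -m inch '[[[-0.005,0,0,0,0,0],[-0.01,0,0,0,0,0],[-0.01,0,0,0,0,0]]]'; done
```

```text
t: 10.42
position: [0.5153, 0.1871, 0.1992]
orientation: [180.0, 0.0, 177.0]
ft_force: [0.4, 0.0, -2.6]
finger_gap: 0.0637
finger_force: 6.0
t: 10.92
position: [0.5182, 0.1869, 0.1993]
orientation: [180.0, 0.0, 177.0]
ft_force: [0.6, -0.7, -1.7]
finger_gap: 0.0643
finger_force: 6.0
t: 11.3
position: [0.5197, 0.1869, 0.1993]
orientation: [-180.0, 0.0, 177.0]
ft_force: [0.1, 0.1, -2.0]
finger_gap: 0.0645
finger_force: 6.0
```

```bash
cat > ft.py <<'E'
from bench import r
import numpy as np,cv2
F=[]
for i in range(4):
    T=r.snapshot("top");F.append(r.observe()["ft_force"])
hsv=cv2.cvtColor(T["frame"],cv2.COLOR_RGB2HSV);m=cv2.inRange(hsv,(0,100,80),(14,255,255));m[:, :185]=0;m[:,215:]=0;m[:105]=0;m[200:]=0
print("ft",np.mean(F,0).round(2),"barrel px",cv2.findNonZero(m).mean(0).round(2),r.observe()["position"].round(4))
E
python3 ft.py
python3 -m inch '[[[-0.005,0,0,0,0,0],[-0.01,0,0,0,0,0],[-0.01,0,0,0,0,0]]]'; python3 ft.py
python3 -m inch '[[[-0.005,0,0,0,0,0],[-0.01,0,0,0,0,0],[-0.01,0,0,0,0,0]]]'; python3 ft.py
```

```text
ft [-0.57  0.09 -2.23] barrel px [[197.71 134.24]] [0.5197 0.1869 0.1993]
t: 11.88
position: [0.5211, 0.1868, 0.1993]
orientation: [180.0, 0.0, 177.0]
ft_force: [0.3, -0.1, -2.1]
finger_gap: 0.0642
finger_force: 6.0
ft [-0.14 -0.34 -2.03] barrel px [[197.66 134.19]] [0.5211 0.1868 0.1993]
t: 12.45
position: [0.5227, 0.1867, 0.1993]
orientation: [-180.0, 0.0, 177.0]
ft_force: [0.1, 0.2, -2.0]
finger_gap: 0.0642
finger_force: 6.0
ft [ 0.24  0.32 -1.52] barrel px [[197.65 133.87]] [0.5226 0.1867 0.1993]
```

```bash

python3 -m inch '[[[-0.005,0,0,0,0,0],[-0.01,0,0,0,0,0],[-0.01,0,0,0,0,0]]]'; python3 ft.py
python3 -m inch '[[[-0.005,0,0,0,0,0],[-0.01,0,0,0,0,0],[-0.01,0,0,0,0,0]]]'; python3 ft.py
```

```text
t: 13.02
position: [0.5241, 0.1866, 0.1993]
orientation: [180.0, 0.0, 177.0]
ft_force: [-0.4, 0.6, -1.4]
finger_gap: 0.0641
finger_force: 6.0
ft [ 0.2   0.56 -2.32] barrel px [[197.69 133.74]] [0.5241 0.1866 0.1993]
t: 13.6
position: [0.5256, 0.1866, 0.1993]
orientation: [180.0, 0.0, 177.0]
ft_force: [0.0, -0.2, -1.7]
finger_gap: 0.0642
finger_force: 6.0
ft [-0.13 -0.05 -1.91] barrel px [[197.84 133.85]] [0.5256 0.1865 0.1993]
```

```bash

python3 -m inch '[[[-0.005,0,0,0,0,0],[-0.01,0,0,0,0,0],[-0.01,0,0,0,0,0]]]'; python3 ft.py
python3 -m inch '[[[-0.005,0,0,0,0,0],[-0.01,0,0,0,0,0],[-0.01,0,0,0,0,0]]]'; python3 ft.py
```

```text
t: 14.18
position: [0.5268, 0.1865, 0.1992]
orientation: [-180.0, -0.0, 177.0]
ft_force: [-2.7, -0.0, -0.6]
finger_gap: 0.064
finger_force: 6.0
ft [-2.17  0.09 -1.24] barrel px [[197.79 133.54]] [0.527  0.1865 0.1992]
t: 14.75
position: [0.5283, 0.1864, 0.1992]
orientation: [-180.0, -0.1, 177.0]
ft_force: [-3.3, 1.1, -0.9]
finger_gap: 0.0641
finger_force: 6.0
ft [-4.3   0.55  0.01] barrel px [[197.93 132.92]] [0.5283 0.1864 0.1992]
```

Contact felt at TCP x≈0.527, with the force rising to 4 N. Easing back 1 mm, setting the tool down and squeezing.

```bash

python3 -m inch '[[[0.005,0,0.004,0,0,0],[0.007,0,0.008,0,0,0],[0.007,0,0.008,0,0,0]]]' - 6
python3 -m inch '[[[0,0,0,0,0,0],[0,0,0,0,0,0],[0,0,0,0,0,0],[0,0,0,0,0,0]]]' 0.3 14
python3 -m inch '[[[0,0,0,0,0,0],[0,0,0,0,0,0],[0,0,0,0,0,0],[0,0,0,0,0,0],[0,0,0,0,0,0],[0,0,0,0,0,0]]]' 0.3 22; python3 ft.py
```

```text
t: 15.32
position: [0.5278, 0.1864, 0.1989]
orientation: [180.0, 0.1, 177.0]
ft_force: [-5.0, 0.1, 5.6]
finger_gap: 0.0642
finger_force: 6.0
t: 15.82
position: [0.5279, 0.1864, 0.1989]
orientation: [180.0, 0.1, 177.0]
ft_force: [-4.1, -0.8, 5.4]
finger_gap: 0.0449
finger_force: 14.1
t: 16.58
position: [0.5278, 0.1864, 0.1989]
orientation: [180.0, 0.1, 177.0]
ft_force: [-4.5, -1.9, 5.6]
finger_gap: 0.0428
finger_force: 22.0
ft [-4.54 -0.55  5.85] barrel px [[197.62 132.68]] [0.5278 0.1864 0.1989]
```

```bash

python3 -m inch '[[[0.01,0,-0.003,0,0,0],[0.03,0,-0.004,0,0,0],[0.06,0,-0.004,0,0,0],[0.1,0,-0.004,0,0,0],[0.14,0,-0.004,0,0,0],[0.18,0,-0.004,0,0,0],[0.2,0,-0.004,0,0,0],[0.2,0,-0.004,0,0,0]]]'; python3 ft.py
```

```text
t: 17.77
position: [0.4972, 0.1881, 0.1989]
orientation: [180.0, -0.0, 177.0]
ft_force: [0.7, 0.1, 3.9]
finger_gap: 0.0426
finger_force: 21.8
ft [-0.85  0.53  5.08] barrel px [[196.09 144.04]] [0.4973 0.1881 0.1989]
```

The barrel follows (row 132.7→144.0). Drawing it on out.

```bash

python3 -m inch '[[[0.03,0,0,0,0,0],[0.08,0,0,0,0,0],[0.14,0,0,0,0,0],[0.21,0,0,0,0,0],[0.28,0,0,0,0,0],[0.35,0,0,0,0,0],[0.42,0,0,0,0,0],[0.5,0,0,0,0,0],[0.58,0,0,0,0,0],[0.65,0,0,0,0,0],[0.7,0,0,0,0,0],[0.7,0,0,0,0,0]]]'; python3 ft.py
```

```text
t: 19.48
position: [0.3915, 0.1936, 0.1988]
orientation: [-180.0, -0.1, 177.0]
ft_force: [1.4, -0.1, 8.4]
finger_gap: 0.0427
finger_force: 21.8
ft [0.92 0.56 8.65] barrel px [[191.83 182.98]] [0.3916 0.1936 0.1988]
```

```bash

python3 -m inch '[[[0,0,-0.004,0,0,0],[0,0,-0.004,0,0,0],[0,0,-0.004,0,0,0]]]' 0.3 10
python3 -m inch '[[[0,0,0,0,0,0],[0,0,0,0,0,0],[0,0,0,0,0,0],[0,0,0,0,0,0]]]' 0.72 6
python3 -m inch '[[[0,0,0,0,0,0],[0,0,0,0,0,0],[0,0,0,0,0,0],[0,0,0,0,0,0],[0,0,0,0,0,0]]]' 1
python3 -m inch '[[[0,0,-0.1,0,0,0],[0,0,-0.3,0,0,0],[0,0,-0.6,0,0,0],[0,0,-1,0,0,0],[0,0,-1,0,0,0]]]'
python3 -m inch '[[[0.2,0,-0.2,0,0,0],[0.4,0.3,-0.4,0,0,0],[0.4,0.5,-0.4,0,0,0],[0.4,0.5,-0.4,0,0,0]]]'
python3 - <<'E'
from bench import r
from h import *
S=r.snapshot("side");T=r.snapshot("top")
s=S["frame"][125:245,170:330,::-1];t=T["frame"][110:230,130:290,::-1]
cv2.imwrite("pics/c8.png",np.hstack([cv2.resize(s,(400,300),interpolation=2),cv2.resize(t,(400,300),interpolation=2)]))
for n,X in(("s",S),("t",T)):
    hsv=cv2.cvtColor(X["frame"],cv2.COLOR_RGB2HSV);m=cv2.inRange(hsv,(0,110,80),(13,255,255))
    m=m[:,:];k,l,st,ce=cv2.connectedComponentsWithStats(m)
    for i in range(1,k):
        if st[i][4]>30 and 130<ce[i][0]<330 and 120<ce[i][1]<230: print(n,st[i],ce[i],ray(X,*ce[i],.032).round(4))
E
```

```text
t: 20.05
position: [0.3914, 0.1934, 0.1988]
orientation: [-180.0, -0.2, 177.0]
ft_force: [-1.9, 2.6, 4.4]
finger_gap: 0.0516
finger_force: 10.0
t: 20.55
position: [0.3927, 0.1934, 0.1992]
orientation: [-180.0, -0.0, 177.0]
ft_force: [-0.3, -0.0, -0.5]
finger_gap: 0.0672
finger_force: 0.0
t: 21.18
position: [0.3927, 0.1935, 0.1993]
orientation: [180.0, -0.0, 177.0]
ft_force: [-0.4, -0.7, 0.4]
finger_gap: 0.093
finger_force: 0.0
t: 21.8
position: [0.3941, 0.1939, 0.3537]
orientation: [179.9, 0.6, 177.0]
ft_force: [0.1, -0.7, -1.2]
finger_gap: 0.0932
finger_force: 0.0
t: 22.3
position: [0.3362, 0.2726, 0.4085]
orientation: [-180.0, -0.0, 177.2]
ft_force: [0.8, 0.3, 0.9]
finger_gap: 0.0932
finger_force: 0.0
s [247 158  10   8  53] [251.37735849 162.05660377] [0.5551 0.1693 0.032 ]
t [186 178  12  12  78] [192.03846154 183.3974359 ] [0.5551 0.178  0.032 ]
```

View pics/c8.png

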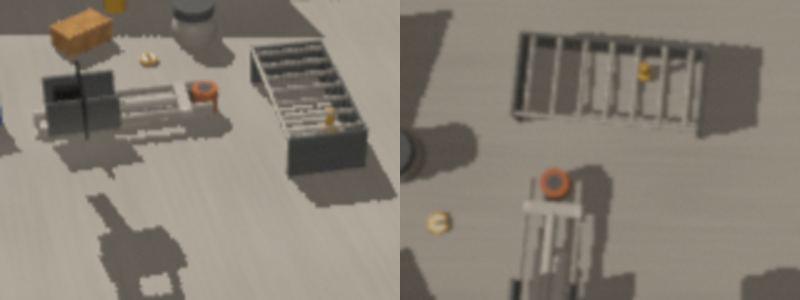

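The barrel at top crop (555,183) stands clear, about 50 mm ahead of the rack's front edge. The jaws are open on both sides of it, the reacher is flat on the bench, and the stem and button look undisturbed.

```bash
python3 -c "
from bench import r
print(r.close_job())"
```

```text
the job is handed in; nothing more can be done
None
```

I drew the copper barrel out with the reacher and left it standing about 50 mm in front of the rack, jaws open and the reacher flat on the bench; the job is handed in at about 22 s, and no verdict was returned.

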